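# Release a latched filter cartridge and stand it in the wash pan

## Task

In the sloped filter unit, push the cartridge with the round boss on its top deeper into its well until its catch trips, let it spring up, then draw it out and stand it upright on its foot on the floor of the steel pan, set down and not dropped. Leave the cartridge with the two ribs latched in its well, and do not disturb the casting in the pan or the other things on the bench.

Things in the scene. Friction and masses are not known exactly. Their poses are not given: they have to be found in the camera images.
- unit: Filter unit, fixed: grey wedge-shaped housing with a sloped metal deck facing the robot and a lamp bar above it. Origin on the bench under the middle of the deck, x toward its back, z up. The housing spans x -42 to +118 mm, y +/-101 mm, 147 mm high behind the deck.
- lamp_bar (a point): Centre of the underside of the unit's lamp bar, 264 mm above the bench, right above the middle of the deck. The bar is 40 (x) x 206 (y) x 16 mm, carried by two 12 mm tubes that rise at the unit's back. A gripper pointing straight down over a well would strike it; one held square to the deck clears it.
- deck: Sloped deck, fixed. Origin at the middle of its upper face, 118 mm above the bench; z is its normal, leaning 35 degrees from vertical toward the unit's -x (the robot); y along the unit's y, x up the slope. 100 (x) x 202 (y) mm. Two wells, centred at y = +45 and -45 mm, are 61 (x) x 49 (y) mm openings running straight along -z; either may hold either cartridge.
- boss_cartridge: Cartridge to take out: loose, 58 (x) x 46 (y) x 85 mm high, 0.08 to 0.17 kg, grey plastic, pleated below its 36 mm high cap. Origin at the centre of its foot, z up through its top; in the well axes parallel to the deck's. A round metal boss, 24 mm diameter, 3 mm high, is in the middle of its top. Latched, the flat top is 3 mm proud of the deck (origin at deck z = -81.6 mm), too little to grip.
- boss_top (a point): Centre of the boss's top face on the boss cartridge, 88 mm above its foot: push here along the deck's -z. A 6.5 N spring carriage lies under the cartridge; pushed about 4.5 mm deeper (6 to 10 N; stop at 8 mm) the catch opens for good, and as the push is taken away the cartridge follows until its flat top is 33 mm proud. Then grip it across its 46 mm width (y). Play in the well 1.5 mm a side.
- rib_cartridge: The cartridge to leave alone: same size, material, origin, axes and catch, but its top carries two parallel metal ribs 5 x 34 mm, 3 mm high, along y at x = +/-20 mm, instead of the boss.
- pan: Pressed steel pan, fixed where it stands, 205 (x) x 265 (y) x 55 mm; origin at the centre of its underside, z up. Floor 2 mm thick, flat over x +/-82 and y +/-112 mm; walls rise to 55 mm.
- casting: Small grey fuel tap casting, 43 x 67 x 55 mm high, standing loose in the +y end of the pan; origin at the centre of its underside.
- tin: Small closed yellow tin, 57 x 87 x 25 mm high, loose; origin under its centre.
- slide_casting: Grey slide housing casting, 73 x 56 x 36 mm, loose, in front of the unit; origin at its underside.
- plug: Spark plug lying down, 20 x 74 x 23 mm, loose; origin at its underside.
- cap: Steel cap casting with two rings, 39 mm diameter, 34 mm high, loose; origin under its centre.
Things that resemble listed ones, but are neither listed nor needed, are in the scene too. What is shaped like the boss_cartridge but yellow is not meant.

How it is judged:
On the way, in this order (a step that is already met when the one before it is completed fails the run):
1. the boss cartridge is pushed at least 4 mm deeper into its well than it was latched (z of boss_cartridge in the frame of deck below -0.0855 m).
2. its catch has let go and it has sprung up at least 20 mm in its well (z of boss_cartridge in the frame of deck between -0.062 and -0.02 m and angle between the z axis of boss_cartridge and the z axis of deck, either way round below 0.1 rad), for 0.1 s.
3. it is drawn clear of the well (z of boss_cartridge in the frame of deck above 0 m).
At the end, for the whole second after the job is handed in: The boss cartridge stands on the pan's floor: foot centre within 75 (x) and 105 mm (y) of the pan's centre and 4 mm of its floor, upright to 0.1 rad, released, at rest. The rib cartridge is latched (-4 to +6 mm); the casting and other loose things are within 30 mm of their places (x of boss_cartridge in the frame of pan between -0.075 and 0.075 m and y of boss_cartridge in the frame of pan between -0.105 and 0.105 m and z of boss_cartridge in the frame of pan between -0.002 and 0.006 m and angle between boss_cartridge's own z axis and vertical below 0.1 rad and height (world z) of boss_cartridge above -0.002 m and linear speed of boss_cartridge below 0.02 m/s and angular speed of boss_cartridge below 0.2 rad/s and z of rib_cartridge in the frame of deck between -0.0855 and -0.076 m); the robot touches nothing.
It fails at once if the rib cartridge is pushed in by over 4 mm or comes up by over 6 mm (z of rib_cartridge in the frame of deck below -0.0855 m or z of rib_cartridge in the frame of deck above -0.076 m).
It fails at once if the casting in the pan or another loose thing is shifted by over 30 mm (distance of any of tin, slide_casting, plug, cap, casting from where it was at the start of the episode above 0.03 m).
It fails at once if the boss cartridge falls free over the pan with its foot over 30 mm above the pan's underside (z of boss_cartridge in the frame of pan between 0.03 and 0.3 m and x of boss_cartridge in the frame of pan between -0.1 and 0.1 m and y of boss_cartridge in the frame of pan between -0.13 and 0.13 m and contact force between boss_cartridge and anything else below 0.01 N).
It also fails if it takes over 58 s, if anything falls off the work surface, if the arm or the gripper's body presses on something with over 40 N, if the wrist force passes 120 N, or if a joint passes its speed limit or range.

## Robot

A 7-joint arm with a two-finger parallel gripper is mounted at the origin on a cart in front of the work surface, level with it; the furniture and walls round the work are solid. World frame = base frame: x ahead of the robot, y to its left, z up, the work surface at z = 0. Lengths are in m, angles in rad, forces in N, time in s.
With the tool pointing down it reaches from about 0.4 to 0.875 m from the base axis. Payload 6.5 kg.
Tool frame: the origin (TCP) lies at the very end of the fingers, on their centre line; the grasp point (between the pads) lies 19 mm behind it; z points along the fingers, y is the line along which they close (so a half turn about z gives the same grasp; the last joint's range is limited). The gripper opens to 85 mm and grips with 20 to 120 N. Pads are 22 mm wide; open, the fingers measure 114 mm over their backs; the gripper's body (76 mm by 85 mm) begins 54 mm behind the grasp point. The pads swing forward as they close: fully open they stand 13 mm farther back than shut.
Start: joints at [1.16, 0.536, -0.004, 1.538, 0.003, 1.067, -0.071], TCP at [0.22, -0.612, 0.231] pointing down, gripper open.
Joint ranges: [-2.7, 2.7], [-0.37, 2.16], [-1.27, 1.26], [0.24, 2.4], [-1.31, 4.45], [0.19, 1.91], [-2.76, 2.76]. Speed limits (rad/s): [2.39, 2.39, 3.14, 3.14, 3.14, 3.14, 3.14].

## Interface

Orientations are given as a unit quaternion [w, x, y, z].
In Python, from bench import r gives the robot as it stands. The module is installed in compiled form; this text tells all that it offers.
- The arm moves only by the tool step_arm, never from a script. Its arguments are lists of equal length, an entry for each row: "delta_pos": the shift along the world's x, y, z in units of 60 mm (1.0 is 60 mm), a list of three; "rotation": the turn, a rotation vector about the world's x, y, z in units of 8 degrees (1.0 is 8 degrees), a list of three; "fingers": the closure, from -1 (fully open) to 1 (shut). A call has exactly 10 rows; each row is the pose to reach, as a shift and turn from the pose commanded when the call began; what a row does not reach only later rows make up. A row lasts 1/8 s, in which the tool goes at most 62.5 mm and 10.7 degrees, less where a joint would pass 70% of its speed; a pose out of reach is approached as far as the arm can. A call with a gripper value outside its range is refused whole. The fingers move at their own pace and stop on an object; the grip force is fixed at half the most. Time passes only in rows, so rows that repeat a pose let the fingers close, or fill a call up. It gives the time, the measured TCP pose, the force, the opening and the grip force at its end, in the units of the state.
- r.observe(): the state, without advancing time (a new reading comes with each control period).
- r.capture(name): name is "scene" or "top" or "wrist"; returns a dict with "pixels" (400x640x3 uint8, red, green, blue), "fx", "fy", "cx", "cy" (pixels), "world_to_cam" (4x4, takes a point from world to camera coordinates); the wrist camera has in their place "T_tool_cam" (4x4, takes a point from camera to tool coordinates, whose origin is the TCP and whose axes are the flange's). Camera axes: x right, y down, z forward; pixel columns grow to the right and rows downward; lengths in m; the calibration is good to about 2 mm. The wrist camera is an equidistant fisheye: a pixel r from the principal point sees the ray r / f radians off the axis. A picture is of the moment at which its call begins: read the wrist's pose just before it. There is no depth.
- r.job_done(): hands the job in; it is judged then, once.
The state is a dict: "t": time; "qpos": joint angles; "joint_velocities": joint speeds; "joint_efforts": joint torques, N m; "tool_pos": TCP position; "tool_rot": TCP orientation; "force": force on the tool from outside, world axes, zero at the start; "torque": the same for the moment, N m; "finger_gap": opening from 0.0 (shut) to 1.0 (fully open); "grasp_force": force on a finger pad.
Only numpy, scipy, OpenCV 4.12 (cv2) and the standard library are available. Lean on these libraries where they do the work, as an engineer would, in place of code of your own. Each camera call takes 0.05 s, during which the arm holds its last target. There are 200 camera calls.

## Working session

There is one attempt and no reset: what is moved stays moved. The work goes in short steps, Python scripts to look and compute and a tool call to move; the robot and the scene stay as the last step left them, time stands still between calls to the robot, and variables do not carry over. Pictures are saved under pics/ and viewed, at most 10 in all, crops included, and the job is handed in when it is done.

Besides the shell and the picture viewer there is one more tool, called as name(argument=value, ...), one argument or row to a line, values as JSON. step_arm: Moves the arm, as the interface text tells. Its arguments: {"type":"object","properties":{"delta_pos":{"type":"array","items":{"type":"array","items":{"type":"number"}}},"rotation":{"type":"array","items":{"type":"array","items":{"type":"number"}}},"fingers":{"type":"array","items":{"type":"number"}}},"required":["delta_pos","rotation","fingers"]}

```bash
mkdir -p pics; cat > h.py <<'E'
import numpy as np,cv2
from bench import r
from scipy.spatial.transform import Rotation as R
def grab(n,f):
    c=r.capture(n); cv2.imwrite('pics/'+f,cv2.cvtColor(c['pixels'],cv2.COLOR_RGB2BGR)); return c
def ray(c,u,v):
    W=np.array(c['world_to_cam']); d=np.array([(u-c['cx'])/c['fx'],(v-c['cy'])/c['fy'],1.])
    return -W[:3,:3].T@W[:3,3], W[:3,:3].T@d
def onz(c,u,v,z):
    o,d=ray(c,u,v); return o+d*(z-o[2])/d[2]
def proj(c,p):
    q=np.array(c['world_to_cam'])@np.append(p,1); return c['cx']+c['fx']*q[0]/q[2],c['cy']+c['fy']*q[1]/q[2]
def tri(c1,p1,c2,p2):
    A=np.zeros((3,3));b=np.zeros(3)
    for c,p in((c1,p1),(c2,p2)):
        o,d=ray(c,*p);d=d/np.linalg.norm(d);M=np.eye(3)-np.outer(d,d);A+=M;b+=M@o
    return np.linalg.solve(A,b)
E
python3 - <<'E'
from h import *
import pickle
for n in('scene','top'):
    c=grab(n,n+'.png'); pickle.dump(c,open(n+'.pkl','wb'))
    W=np.array(c['world_to_cam']);print(n,-W[:3,:3].T@W[:3,3],W[2,:3],c['fx'])
s=r.observe();print(s)
E
```

```text
scene [0.20398737 0.7432708  1.07970876] [ 0.33393441 -0.58137108 -0.74195382] 479.411319253729
top [0.38074277 0.0134493  1.1395721 ] [ 0.23132517 -0.00588972 -0.97285866] 439.349721946851
{'t': 0.1, 'qpos': array([ 1.15979932,  0.53707809, -0.00442467,  1.53879184,  0.00262006,
        1.06729542, -0.0711835 ]), 'joint_velocities': array([ 0.00109446, -0.00065614, -0.00101326, -0.00386408, -0.0002442 ,
       -0.00041817,  0.00107482]), 'joint_efforts': array([ 2.73061123e-03, -5.84573364e+01,  1.05198227e+00, -2.59780383e+01,
        1.26437648e-02,  4.62056865e-03, -5.55665508e-06]), 'tool_pos': array([ 0.21948149, -0.61121134,  0.23050199]), 'tool_rot': array([-7.56834300e-04,  9.85168472e-01,  1.71588077e-01, -2.03137047e-04]), 'force': array([-0.27873403, -0.2862388 , -0.72154959]), 'torque': array([ 0.01602166, -0.0185343 , -0.0313617 ]), 'grasp_force': 0.0, 'finger_gap': 0.9966861734763337}
```

View pics/scene.png

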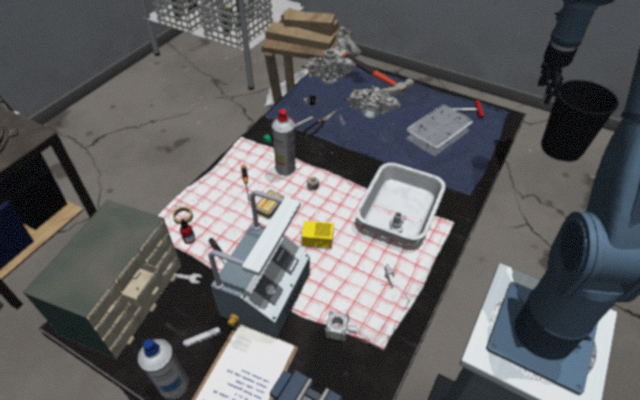

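View pics/top.png

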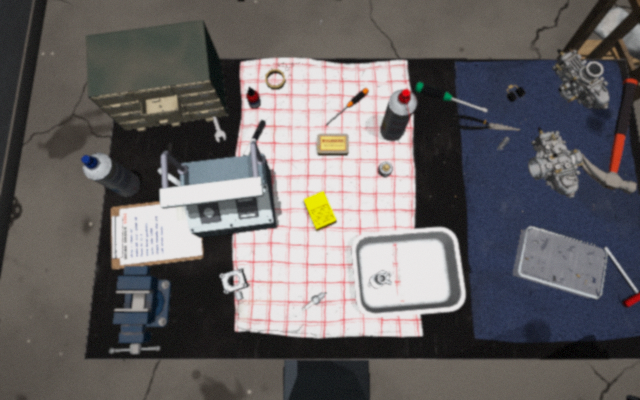

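The scene view shows the unit's deck at about (258,275) and the pan at (400,205). In the top view the wells are near (210,212) and (247,208), and the pan is at (410,270) with the casting at (380,279). Candidates in the top view are the left-well cartridge (210,212), the right-well cartridge (247,208) and the yellow decoy (320,211). Next is a close crop.

```bash
python3 - <<'E'
from h import *
a=cv2.imread('pics/top.png')[140:240,150:290];b=cv2.imread('pics/scene.png')[180:330,200:320]
a=cv2.resize(a,None,fx=5.6,fy=5.6,interpolation=cv2.INTER_CUBIC)[:, :784]
cv2.imwrite('pics/ctop.png',a)
b=cv2.resize(b,None,fx=4,fy=4,interpolation=cv2.INTER_CUBIC);cv2.imwrite('pics/cscene.png',b)
E
```

```text
(no output)
```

View pics/ctop.png

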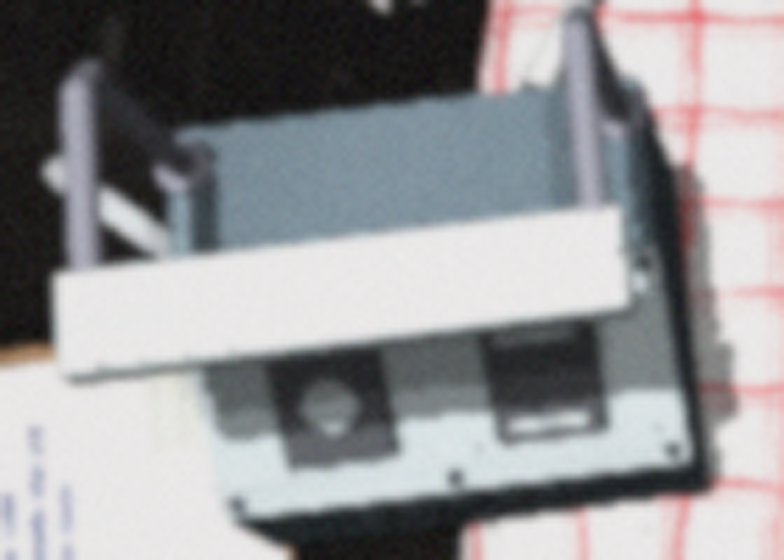

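View pics/cscene.png

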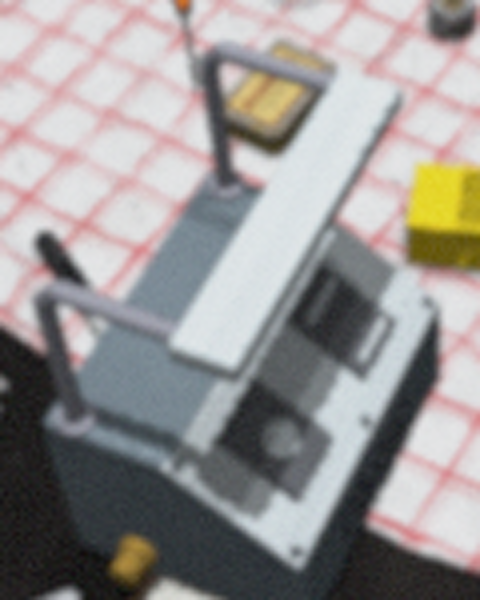

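The boss cartridge is in the left well, at y = +45: top pixel about (209,212.7), scene (270.7,289.5). The right well shows two ribs, and the yellow one lies on the cloth.

```bash
python3 - <<'E'
from h import *
import pickle
T=pickle.load(open('top.pkl','rb'));S=pickle.load(open('scene.pkl','rb'))
ct=lambda u,v:(150+u/5.6,140+v/5.6); cs=lambda u,v:(200+u/4,180+v/4)
P={}
for n,a,b in[('boss',(330,407),(283,438)),('sL',(237,505),(296,552)),('sM',(456,478),(366,422)),('sR',(673,450),(428,302)),('barTopRightFront',(632,303),(402,98)),('barTopLeftFront',(72,380),(236,375))]:
    P[n]=tri(T,ct(*a),S,cs(*b)); print(n,P[n].round(4),'top-ray@.1232' ,onz(T,*ct(*a),.1232).round(4),onz(S,*cs(*b),.1232).round(4))
# bar top corners at z=.280
for q in[(55,275),(618,208),(632,300),(72,380)]: print('bar z.28',onz(T,*ct(*q),.280).round(4))
# screws depth ~ deck lower edge
d=P['sR']-P['sL'];print('yaw screws',np.arctan2(d[0],-d[1]))
d=onz(T,*ct(632,302),.28)-onz(T,*ct(72,380),.28);print('yaw bar',np.arctan2(d[0],-d[1]))
# pan rim mask: outer bright grey
im=T['pixels'].astype(int)
for q in[(357,235),(459,229),(467,305),(358,312)]: print('rim',onz(T,*q,.055).round(4))
print('casting',onz(T,380,282,.03).round(4), onz(S,397,222,.02).round(4))
im=cv2.imread('pics/top.png')[215:325,335:480];cv2.imwrite('pics/pan.png',cv2.resize(im,None,fx=5,fy=5,interpolation=cv2.INTER_CUBIC))
E
```

```text
boss [0.5896 0.2828 0.1202] top-ray@.1232 [0.5901 0.2823 0.1232] [0.5872 0.2841 0.1232]
sL [0.5528 0.3278 0.0914] top-ray@.1232 [0.5483 0.3185 0.1232] [0.5408 0.341  0.1232]
sM [0.5645 0.2344 0.0906] top-ray@.1232 [0.5598 0.2278 0.1232] [0.5515 0.251  0.1232]
sR [0.5766 0.141  0.092 ] top-ray@.1232 [0.5718 0.1375 0.1232] [0.5638 0.1599 0.1232]
barTopRightFront [0.5961 0.1354 0.2696] top-ray@.1232 [0.6354 0.1568 0.1232] [0.6638 0.0254 0.1232]
barTopLeftFront [0.569  0.3365 0.271 ] top-ray@.1232 [0.6016 0.3916 0.1232] [0.6351 0.2621 0.1232]
bar z.28 [0.6062 0.3427 0.28  ]
bar z.28 [0.6316 0.1409 0.28  ]
bar z.28 [0.5972 0.1347 0.28  ]
bar z.28 [0.5675 0.3333 0.28  ]
yaw screws 0.12690163191865184
yaw bar 0.14476058592547128
rim [ 0.5478 -0.0713  0.055 ]
rim [ 0.5631 -0.3269  0.055 ]
rim [ 0.3782 -0.3332  0.055 ]
rim [ 0.362  -0.0706  0.055 ]
casting [ 0.4338 -0.1285  0.03  ] [ 0.4392 -0.1332  0.02  ]
```

View pics/pan.png

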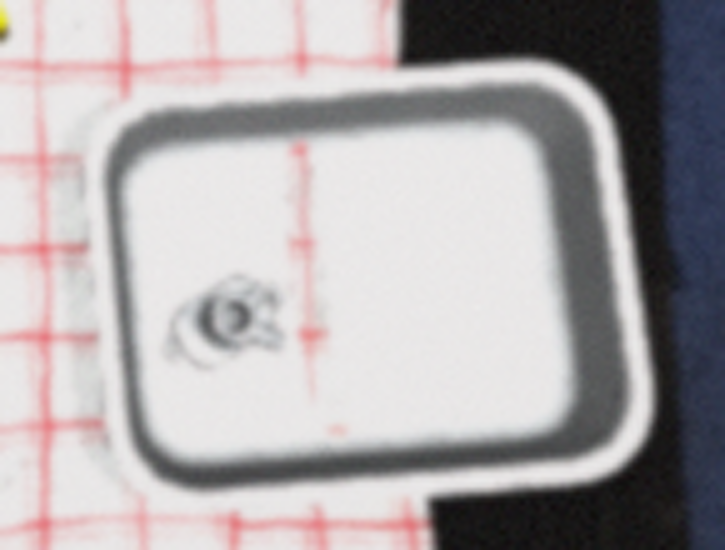

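The pan crop shows the casting at about (230,320), in the pan's +y end, with a free floor area on the right. The two wells, the bar and the boss agree, so I'll work out the moves now.

```bash
cat >> h.py <<'E'
psi=0.135
ux=np.array([np.cos(psi),np.sin(psi),0]);uy=np.array([-np.sin(psi),np.cos(psi),0])
a=np.radians(35); n=-np.sin(a)*ux+np.cos(a)*np.array([0,0,1])
Rt=R.from_matrix(np.c_[np.cross(-uy,-n),-uy,-n])   # tool square to deck
boss=np.array([.590,.2825,.1232])
def down(yaw):  # tool down, tool y = -(unit-y turned by yaw)
    y=np.array([np.sin(yaw),-np.cos(yaw),0]);z=np.array([0,0,-1.]);return R.from_matrix(np.c_[np.cross(y,z),y,z])
def plan(p,Rg):
    s=r.observe(); q=s['tool_rot'];R0=R.from_quat([q[1],q[2],q[3],q[0]])
    print('dpos',((np.array(p)-s['tool_pos'])/.06).round(3),'rot',((Rg*R0.inv()).as_rotvec(degrees=True)/8).round(3))
def st():
    s=r.observe();q=s['tool_rot'];z=R.from_quat([q[1],q[2],q[3],q[0]]).as_matrix()
    print('t',s['t'],s['tool_pos'].round(4),'F',s['force'].round(2),'gap',s['finger_gap'],'gf',s['grasp_force'],'q',s['qpos'].round(2),'z',z[:,2].round(3),'y',z[:,1].round(3),'rel boss n,x,y',[(float((s['tool_pos']-boss)@v).__round__(4)) for v in(n,np.cross(uy,n),uy)])
E
python3 - <<'E'
from h import *
print(n,np.cross(uy,n))
plan([.42,-.25,.30],Rt);plan([.48,.275,.25],Rt);plan(boss+.06*n,Rt)
E
```

```text
[-0.56835765 -0.07719783  0.81915204] [0.81169885 0.11024993 0.57357644]
dpos [3.342 6.02  1.158] rot [ 1.031 -4.261 -1.459]
dpos [ 4.342 14.77   0.325] rot [ 1.031 -4.261 -1.459]
dpos [ 5.607 14.818 -0.969] rot [ 1.031 -4.261 -1.459]
```

step_arm(
  delta_pos=[
    [0.4,0.7,0.3],
    [0.9,1.5,0.6],
    [1.4,2.4,0.8],
    [1.9,3.3,1.0],
    [2.4,4.2,1.1],
    [2.9,5.1,1.1],
    [3.3,6.0,1.1],
    [3.5,6.8,1.1],
    [3.6,7.6,1.1],
    [3.7,8.4,1.1],
  ],
  rotation=[
    [0,0,0],
    [0.1,-0.4,-0.1],
    [0.2,-0.9,-0.3],
    [0.3,-1.4,-0.5],
    [0.5,-2.0,-0.7],
    [0.6,-2.6,-0.9],
    [0.8,-3.2,-1.1],
    [0.9,-3.7,-1.3],
    [1.0,-4.0,-1.4],
    [1.03,-4.26,-1.46],
  ],
  fingers=[1,1,1,1,1,1,1,1,1,1],
)

```text
t: 1.35
tool_pos: [0.4413, -0.1063, 0.297]
tool_rot: [-0.019, 0.951, 0.064, 0.3]
force: [0.3, -0.2, 0.0]
finger_gap: 0.0
grasp_force: 0.0
```

```bash
python3 - <<'E'
from h import *
st();plan([.48,.275,.25],Rt);plan(boss+.05*n,Rt)
E
```

```text
t 1.35 [ 0.4413 -0.1063  0.297 ] F [ 0.31 -0.18  0.04] gap 0.0004923760875455773 gf 0.0 q [ 0.81 -0.12 -0.44  2.36 -0.8   0.47 -0.43] z [ 0.569  0.075 -0.819] y [ 0.133 -0.991  0.001] rel boss n,x,y [0.2569, -0.0639, -0.3653]
dpos [ 0.645  6.355 -0.783] rot [0.007 0.006 0.014]
dpos [ 2.005  6.416 -2.214] rot [0.007 0.006 0.014]
```

step_arm(
  delta_pos=[
    [0.2,0.9,0.0],
    [0.4,1.9,-0.1],
    [0.5,2.9,-0.3],
    [0.6,3.9,-0.5],
    [0.7,4.9,-0.7],
    [0.8,5.7,-0.9],
    [1.0,6.3,-1.1],
    [1.4,6.4,-1.6],
    [1.8,6.4,-2.0],
    [2.0,6.4,-2.2],
  ],
  rotation=[
    [0,0,0],
    [0,0,0],
    [0,0,0],
    [0,0,0],
    [0,0,0],
    [0,0,0],
    [0,0,0],
    [0,0,0],
    [0,0,0],
    [0,0,0],
  ],
  fingers=[1,1,1,1,1,1,1,1,1,1],
)

```text
t: 2.6
tool_pos: [0.4769, 0.1124, 0.2492]
tool_rot: [-0.025, 0.958, 0.058, 0.281]
force: [-0.1, 0.5, 0.0]
finger_gap: -0.002
grasp_force: 0.0
```

```bash
python3 - <<'E'
from h import *
st();plan(boss+.005*n,Rt);plan(boss-.006*n,Rt)
c=grab('wrist','w1.png')
import pickle;s=r.observe();q=s['tool_rot'];Rm=R.from_quat([q[1],q[2],q[3],q[0]])
M=np.array(c['T_tool_cam']);pickle.dump((c,s),open('w1.pkl','wb'))
# where boss should appear
p=Rm.inv().apply(boss-s['tool_pos']);p=np.linalg.inv(M)@np.append(p,1);p=p[:3];th=np.arctan2(np.hypot(p[0],p[1]),p[2]);ph=np.arctan2(p[1],p[0])
print('boss px',c['cx']+c['fx']*th*np.cos(ph),c['cy']+c['fy']*th*np.sin(ph))
E
```

```text
t 2.6 [0.4769 0.1124 0.2492] F [-0.09  0.52  0.  ] gap -0.002218408593778632 gf 0.0 q [ 0.03  0.02 -0.45  2.36  0.63  0.26 -2.44] z [ 0.535  0.08  -0.841] y [ 0.125 -0.992 -0.015] rel boss n,x,y [0.1807, -0.0383, -0.1533]
dpos [ 1.838  2.829 -2.032] rot [-0.07  -0.298  0.068]
dpos [ 1.942  2.843 -2.183] rot [-0.07  -0.298  0.068]
boss px 183.37209559911204 144.5154641924614
```

View pics/w1.png

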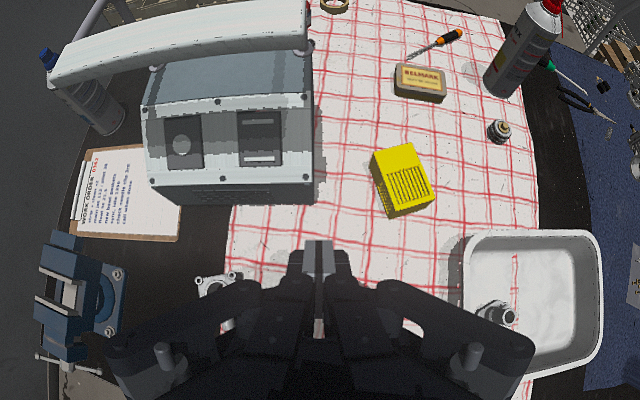

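The wrist view shows the boss at (182,144), as predicted at (183,144.5). The ribs are at (260,120–160), so the pose estimate holds.

step_arm(
  delta_pos=[
    [0.1,0.4,0.0],
    [0.2,0.9,-0.1],
    [0.3,1.4,-0.2],
    [0.4,1.9,-0.3],
    [0.6,2.3,-0.5],
    [0.8,2.6,-0.8],
    [1.0,2.8,-1.0],
    [1.2,2.8,-1.2],
    [1.4,2.8,-1.4],
    [1.4,2.8,-1.4],
  ],
  rotation=[
    [0,0,0],
    [0,-0.1,0],
    [0,-0.2,0],
    [0,-0.3,0],
    [-0.07,-0.3,0.07],
    [-0.07,-0.3,0.07],
    [-0.07,-0.3,0.07],
    [-0.07,-0.3,0.07],
    [-0.07,-0.3,0.07],
    [-0.07,-0.3,0.07],
  ],
  fingers=[1,1,1,1,1,1,1,1,1,1],
)

```text
t: 3.9
tool_pos: [0.5655, 0.2855, 0.1818]
tool_rot: [-0.012, 0.956, 0.064, 0.285]
force: [-0.4, -0.9, -0.1]
finger_gap: 0.0
grasp_force: 0.0
```

```bash
python3 - <<'E'
from h import *
st();plan(boss+.005*n,Rt);plan(boss-.006*n,Rt)
E
```

```text
t 3.9 [0.5655 0.2855 0.1818] F [-0.45 -0.92 -0.12] gap 8.060479281732673e-05 gf 0.0 q [-1.1   0.42  0.48  2.12  0.66  0.19 -2.76] z [ 0.544  0.06  -0.837] y [ 0.129 -0.992  0.013] rel boss n,x,y [0.0617, 0.014, 0.0063]
dpos [ 0.361 -0.057 -0.908] rot [ 0.123 -0.214  0.04 ]
dpos [ 0.465 -0.042 -1.058] rot [ 0.123 -0.214  0.04 ]
```

Joints 6 and 7 sit at their limits. The grasp is symmetric, so I'll back off a little and turn the tool half a turn about its axis.

step_arm(
  delta_pos=[
    [-0.4,-0.15,0.25],
    [-0.4,-0.15,0.25],
    [-0.4,-0.15,0.25],
    [-0.4,-0.15,0.25],
    [-0.4,-0.15,0.25],
    [-0.4,-0.15,0.25],
    [-0.4,-0.15,0.25],
    [-0.4,-0.15,0.25],
    [-0.4,-0.15,0.25],
    [-0.4,-0.15,0.25],
  ],
  rotation=[
    [0,0,0],
    [-0.64,-0.09,0.92],
    [-1.28,-0.17,1.84],
    [-1.92,-0.26,2.76],
    [-2.56,-0.35,3.68],
    [-3.2,-0.43,4.6],
    [-3.84,-0.52,5.52],
    [-4.48,-0.61,6.44],
    [-5.12,-0.7,7.36],
    [-5.76,-0.78,8.28],
  ],
  fingers=[1,1,1,1,1,1,1,1,1,1],
)

```text
t: 5.15
tool_pos: [0.5409, 0.2759, 0.1981]
tool_rot: [0.195, 0.683, 0.664, 0.234]
force: [0.0, -0.3, -0.8]
finger_gap: -0.001
grasp_force: 0.0
```

```bash
echo "Rt2=Rt*R.from_euler('z',180,degrees=True)" >> h.py; python3 - <<'E'
from h import *
st();plan(boss+.06*n,Rt2)
E
```

```text
t 5.15 [0.5409 0.2759 0.1981] F [ 0.03 -0.27 -0.77] gap -0.0008408001454344604 gf 0.0 q [-1.03  0.34  0.33  2.18  1.1   0.29 -1.79] z [ 0.579  0.045 -0.814] y [ 0.815 -0.041  0.578] rel boss n,x,y [0.0897, 0.0024, 0.0]
dpos [ 0.249  0.033 -0.429] rot [-6.942 -0.69  10.176]
```

step_arm(
  delta_pos=[
    [0,0,0],
    [0,0,0],
    [0,0,0],
    [0,0,0],
    [0,0,0],
    [0.05,0,-0.1],
    [0.1,0,-0.2],
    [0.2,0.03,-0.3],
    [0.25,0.03,-0.43],
    [0.25,0.03,-0.43],
  ],
  rotation=[
    [-0.7,-0.07,1.02],
    [-1.4,-0.14,2.04],
    [-2.1,-0.21,3.06],
    [-2.8,-0.28,4.08],
    [-3.5,-0.35,5.1],
    [-4.2,-0.42,6.12],
    [-4.9,-0.49,7.14],
    [-5.6,-0.56,8.16],
    [-6.3,-0.63,9.18],
    [-6.94,-0.69,10.18],
  ],
  fingers=[1,1,1,1,1,1,1,1,1,1],
)

```text
t: 6.4
tool_pos: [0.5558, 0.2775, 0.1717]
tool_rot: [0.299, -0.065, 0.952, 0.02]
force: [-0.3, -0.7, -0.1]
finger_gap: 0.002
grasp_force: 0.0
```

```bash
python3 - <<'E'
from h import *
st();plan(boss+.008*n,Rt2);plan(boss-.006*n,Rt2)
E
```

```text
t 6.4 [0.5558 0.2775 0.1717] F [-0.29 -0.66 -0.1 ] gap 0.002250039156066605 gf 0.0 q [-0.82  0.39  0.13  2.16  1.33  0.27 -0.25] z [ 0.567  0.077 -0.82 ] y [-0.136  0.991 -0.001] rel boss n,x,y [0.0595, -0.0005, -0.0004]
dpos [ 0.494  0.074 -0.699] rot [ 0.009 -0.013 -0.008]
dpos [ 0.626  0.092 -0.89 ] rot [ 0.009 -0.013 -0.008]
```

step_arm(
  delta_pos=[
    [0.15,0.02,-0.21],
    [0.3,0.04,-0.42],
    [0.45,0.07,-0.63],
    [0.5,0.075,-0.7],
    [0.52,0.08,-0.74],
    [0.55,0.08,-0.78],
    [0.58,0.085,-0.82],
    [0.6,0.09,-0.855],
    [0.62,0.09,-0.88],
    [0.62,0.09,-0.88],
  ],
  rotation=[
    [0,0,0],
    [0,0,0],
    [0,0,0],
    [0,0,0],
    [0,0,0],
    [0,0,0],
    [0,0,0],
    [0,0,0],
    [0,0,0],
    [0,0,0],
  ],
  fingers=[1,1,1,1,1,1,1,1,1,1],
)

```text
t: 7.65
tool_pos: [0.5936, 0.2846, 0.1195]
tool_rot: [0.3, -0.063, 0.952, 0.021]
force: [-2.0, -0.4, 2.7]
finger_gap: -0.001
grasp_force: 2.1
```

```bash
python3 - <<'E'
from h import *
st();print(float(r.observe()['force']@n))
E
```

```text
t 7.65 [0.5936 0.2846 0.1195] F [-1.98 -0.39  2.66] gap -0.000794546784001562 gf 2.111500169339706 q [-0.76  0.54  0.12  2.1   1.69  0.24 -0.6 ] z [ 0.568  0.078 -0.819] y [-0.133  0.991  0.003] rel boss n,x,y [-0.0052, 0.001, 0.0016]
3.3387732870809077
```

step_arm(
  delta_pos=[
    [0.01,0,-0.014],
    [0.01,0,-0.014],
    [0.02,0,-0.028],
    [0.02,0,-0.028],
    [0.03,0,-0.042],
    [0.03,0,-0.042],
    [0.03,0,-0.042],
    [0.03,0,-0.042],
    [0.03,0,-0.042],
    [0.03,0,-0.042],
  ],
  rotation=[
    [0,0,0],
    [0,0,0],
    [0,0,0],
    [0,0,0],
    [0,0,0],
    [0,0,0],
    [0,0,0],
    [0,0,0],
    [0,0,0],
    [0,0,0],
  ],
  fingers=[1,1,1,1,1,1,1,1,1,1],
)

```text
t: 8.9
tool_pos: [0.5954, 0.2847, 0.1169]
tool_rot: [0.3, -0.063, 0.952, 0.021]
force: [-3.5, -0.8, 5.4]
finger_gap: -0.001
grasp_force: 3.0
```

```bash
python3 - <<'E'
from h import *
st();print(float(r.observe()['force']@n))
E
```

```text
t 8.9 [0.5954 0.2847 0.1169] F [-3.51 -0.8   5.41] gap -0.0014664887216404262 gf 3.014076594990911 q [-0.76  0.54  0.12  2.1   1.7   0.24 -0.61] z [ 0.568  0.078 -0.819] y [-0.133  0.991  0.003] rel boss n,x,y [-0.0084, 0.001, 0.0014]
6.492742572371125
```

step_arm(
  delta_pos=[
    [0.01,0,-0.014],
    [0.01,0,-0.014],
    [0.02,0,-0.028],
    [0.02,0,-0.028],
    [0.02,0,-0.028],
    [0.02,0,-0.028],
    [0.02,0,-0.028],
    [0.02,0,-0.028],
    [0.02,0,-0.028],
    [0.02,0,-0.028],
  ],
  rotation=[
    [0,0,0],
    [0,0,0],
    [0,0,0],
    [0,0,0],
    [0,0,0],
    [0,0,0],
    [0,0,0],
    [0,0,0],
    [0,0,0],
    [0,0,0],
  ],
  fingers=[1,1,1,1,1,1,1,1,1,1],
)

```text
t: 10.15
tool_pos: [0.5965, 0.2848, 0.1154]
tool_rot: [0.3, -0.063, 0.952, 0.021]
force: [-4.0, -1.3, 6.1]
finger_gap: -0.0
grasp_force: 4.0
```

```bash
python3 - <<'E'
from h import *
st();print(float(r.observe()['force']@n))
E
```

```text
t 10.15 [0.5965 0.2848 0.1154] F [-3.98 -1.31  6.13] gap -0.00033240851666552587 gf 4.014214015542166 q [-0.75  0.55  0.11  2.09  1.72  0.24 -0.62] z [ 0.568  0.079 -0.819] y [-0.133  0.991  0.003] rel boss n,x,y [-0.0103, 0.001, 0.0014]
7.381598089972794
```

step_arm(
  delta_pos=[
    [0.01,0,-0.014],
    [0.01,0,-0.014],
    [0.02,0,-0.028],
    [0.02,0,-0.028],
    [0.02,0,-0.028],
    [0.02,0,-0.028],
    [0.02,0,-0.028],
    [0.02,0,-0.028],
    [0.02,0,-0.028],
    [0.02,0,-0.028],
  ],
  rotation=[
    [0,0,0],
    [0,0,0],
    [0,0,0],
    [0,0,0],
    [0,0,0],
    [0,0,0],
    [0,0,0],
    [0,0,0],
    [0,0,0],
    [0,0,0],
  ],
  fingers=[1,1,1,1,1,1,1,1,1,1],
)

```text
t: 11.4
tool_pos: [0.5967, 0.2853, 0.1151]
tool_rot: [0.3, -0.063, 0.952, 0.022]
force: [-24.4, -6.0, 30.8]
finger_gap: 0.0
grasp_force: 19.5
```

```bash
python3 - <<'E'
from h import *
st();print(float(r.observe()['force']@n))
E
```

```text
t 11.4 [0.5967 0.2853 0.1151] F [-24.36  -6.    30.84] gap 0.0002370003253997587 gf 19.544756608083844 q [-0.75  0.55  0.11  2.09  1.73  0.24 -0.63] z [ 0.568  0.08  -0.819] y [-0.134  0.991  0.004] rel boss n,x,y [-0.0107, 0.0011, 0.0019]
39.576150087095954
```

The push bottomed on the stop, so the catch has tripped. I'll withdraw along the deck normal and open the fingers.

step_arm(
  delta_pos=[
    [-0.04,-0.01,0.05],
    [-0.1,-0.02,0.14],
    [-0.19,-0.03,0.27],
    [-0.28,-0.05,0.41],
    [-0.38,-0.06,0.55],
    [-0.57,-0.09,0.82],
    [-0.76,-0.12,1.1],
    [-0.95,-0.15,1.37],
    [-0.95,-0.15,1.37],
    [-0.95,-0.15,1.37],
  ],
  rotation=[
    [0,0,0],
    [0,0,0],
    [0,0,0],
    [0,0,0],
    [0,0,0],
    [0,0,0],
    [0,0,0],
    [0,0,0],
    [0,0,0],
    [0,0,0],
  ],
  fingers=[1,1,1,1,1,1,1,-1,-1,-1],
)

```text
t: 12.65
tool_pos: [0.5409, 0.275, 0.195]
tool_rot: [0.299, -0.063, 0.952, 0.021]
force: [-0.9, -0.2, -0.2]
finger_gap: 0.634
grasp_force: 0.0
```

```bash
python3 - <<'E'
from h import *
st();s=r.observe();q=s['tool_rot'];Rm=R.from_quat([q[1],q[2],q[3],q[0]])
c=grab('wrist','w2.png');M=np.array(c['T_tool_cam'])
for k in(-.0027,.0273):
  p=Rm.inv().apply(boss+k*n-s['tool_pos']);p=(np.linalg.inv(M)@np.append(p,1))[:3];th=np.arctan2(np.hypot(p[0],p[1]),p[2]);ph=np.arctan2(p[1],p[0])
  print(k,'boss px',c['cx']+c['fx']*th*np.cos(ph),c['cy']+c['fy']*th*np.sin(ph),c['fx']/np.linalg.norm(p),'px per m')
plan(boss-.006*n,Rt2)
print('tool axes in cam', M[:3,:3].T.round(2).tolist(),M[:3,3])
E
```

```text
t 12.65 [0.5409 0.275  0.195 ] F [-0.86 -0.24 -0.23] gap 0.6341318696002083 gf 0.0 q [-0.8   0.32  0.09  2.18  1.21  0.31 -0.13] z [ 0.567  0.077 -0.82 ] y [-0.132  0.991  0.002] rel boss n,x,y [0.0873, 0.0005, -0.0008]
-0.0027 boss px 318.9100766207675 206.3218996197074 1274.9368995822529 px per m
0.0273 boss px 318.97424535331874 218.60191331493442 1445.0952698816147 px per m
dpos [ 0.875  0.133 -1.275] rot [-0.01  -0.011  0.019]
tool axes in cam [[-0.0, 1.0, 0.0], [-0.96, -0.0, -0.27], [-0.27, -0.0, 0.96]] [ 0.06946055  0.00045956 -0.14291799]
```

View pics/w2.png

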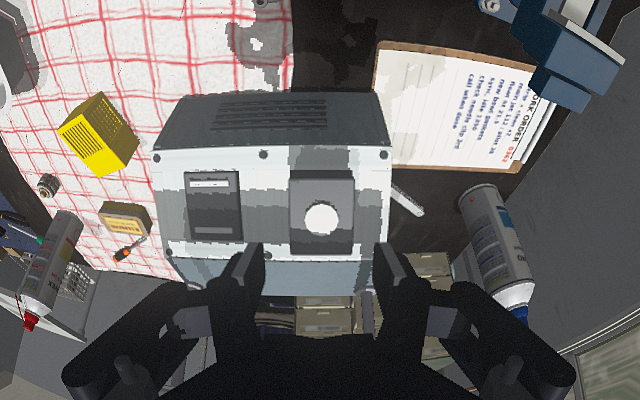

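The boss is at (322,219), matching the sprung-up prediction, and the body spans columns 290–354. It needs a shift of +2 mm along y. Now I'll descend with the fingers open, checking for contact.

step_arm(
  delta_pos=[
    [0,0.03,0],
    [0,0.03,0],
    [0.17,0.06,-0.25],
    [0.34,0.08,-0.5],
    [0.51,0.11,-0.75],
    [0.65,0.13,-0.95],
    [0.78,0.15,-1.14],
    [0.84,0.16,-1.23],
    [0.87,0.166,-1.275],
    [0.87,0.166,-1.275],
  ],
  rotation=[
    [0,0,0],
    [0,0,0],
    [0,0,0],
    [0,0,0],
    [0,0,0],
    [0,0,0],
    [0,0,0],
    [0,0,0],
    [0,0,0],
    [0,0,0],
  ],
  fingers=[-1,-1,-1,-1,-1,-1,-1,-1,-1,-1],
)

```text
t: 13.95
tool_pos: [0.5929, 0.2853, 0.1191]
tool_rot: [0.3, -0.063, 0.952, 0.021]
force: [-0.4, -0.3, -0.5]
finger_gap: 1.002
grasp_force: 0.0
```

step_arm(
  delta_pos=[
    [0,0,0],
    [0,0,0],
    [0,0,0],
    [0,0,0],
    [0,0,0],
    [0,0,0],
    [0,0,0],
    [0,0,0],
    [0,0,0],
    [0,0,0],
  ],
  rotation=[
    [0,0,0],
    [0,0,0],
    [0,0,0],
    [0,0,0],
    [0,0,0],
    [0,0,0],
    [0,0,0],
    [0,0,0],
    [0,0,0],
    [0,0,0],
  ],
  fingers=[-0.6,-0.3,-0.1,0.1,0.3,1,1,1,1,1],
)

```text
t: 15.2
tool_pos: [0.5931, 0.2851, 0.1192]
tool_rot: [0.3, -0.063, 0.952, 0.021]
force: [0.0, -1.8, 1.5]
finger_gap: 0.526
grasp_force: 61.9
```

```bash
python3 - <<'E'
from h import *
st()
E
```

```text
t 15.2 [0.5931 0.2851 0.1192] F [ 0.04 -1.76  1.5 ] gap 0.5261732641578348 gf 61.86252236366272 q [-0.77  0.54  0.13  2.1   1.69  0.24 -0.6 ] z [ 0.568  0.077 -0.819] y [-0.132  0.991  0.002] rel boss n,x,y [-0.0053, 0.0005, 0.0022]
```

step_arm(
  delta_pos=[
    [-0.04,-0.005,0.055],
    [-0.11,-0.015,0.16],
    [-0.2,-0.027,0.29],
    [-0.3,-0.04,0.43],
    [-0.4,-0.054,0.57],
    [-0.5,-0.068,0.72],
    [-0.6,-0.08,0.87],
    [-0.7,-0.095,1.01],
    [-0.76,-0.103,1.09],
    [-0.76,-0.103,1.09],
  ],
  rotation=[
    [0,0,0],
    [0,0,0],
    [0,0,0],
    [0,0,0],
    [0,0,0],
    [0,0,0],
    [0,0,0],
    [0,0,0],
    [0,0,0],
    [0,0,0],
  ],
  fingers=[1,1,1,1,1,1,1,1,1,1],
)

```text
t: 16.45
tool_pos: [0.547, 0.2796, 0.1846]
tool_rot: [0.3, -0.063, 0.952, 0.022]
force: [-0.3, 0.6, -1.2]
finger_gap: 0.528
grasp_force: 61.6
```

```bash
python3 - <<'E'
from h import *
st()
for yaw in(.1+np.pi,): plan([.46,-.25,.2],down(yaw)); plan([.46,-.25,.0575],down(yaw))
c=grab('wrist','w3.png')
im=cv2.resize(cv2.imread('pics/w3.png')[80:330,150:490],None,fx=2,fy=2);cv2.imwrite('pics/w3.png',im)
E
```

```text
t 16.45 [0.547  0.2796 0.1846] F [-0.28  0.61 -1.17] gap 0.5278709232167931 gf 61.58620834350586 q [-0.81  0.35  0.11  2.17  1.26  0.3  -0.19] z [ 0.568  0.079 -0.82 ] y [-0.133  0.991  0.003] rel boss n,x,y [0.075, -0.0, 0.0029]
dpos [-1.45  -8.826  0.257] rot [-0.53   4.338 -0.227]
dpos [-1.45  -8.826 -2.118] rot [-0.53   4.338 -0.227]
```

View pics/w3.png

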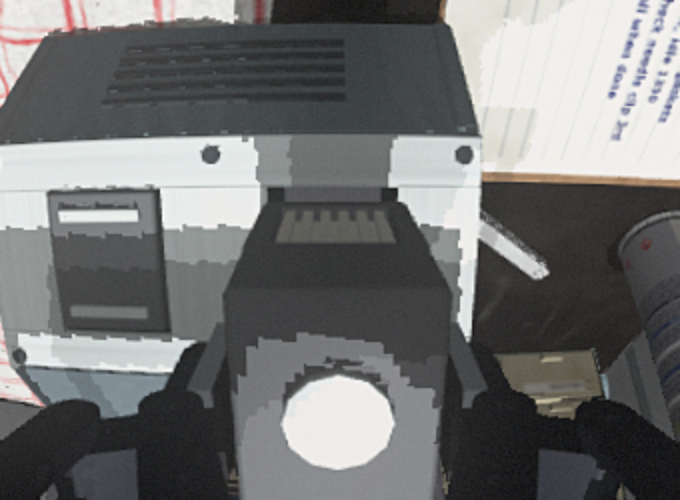

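step_arm(
  delta_pos=[
    [-0.15,-0.03,0.22],
    [-0.3,-0.05,0.45],
    [-0.4,-0.6,0.6],
    [-0.5,-1.4,0.7],
    [-0.6,-2.3,0.75],
    [-0.8,-3.2,0.8],
    [-1.0,-4.1,0.8],
    [-1.2,-5.0,0.8],
    [-1.3,-5.9,0.8],
    [-1.4,-6.7,0.8],
  ],
  rotation=[
    [0,0,0],
    [0,0,0],
    [0,0,0],
    [0,0.2,0],
    [-0.1,0.7,0],
    [-0.15,1.3,-0.1],
    [-0.23,1.9,-0.1],
    [-0.31,2.5,-0.13],
    [-0.38,3.1,-0.16],
    [-0.45,3.7,-0.19],
  ],
  fingers=[1,1,1,1,1,1,1,1,1,1],
)

```text
t: 17.75
tool_pos: [0.4718, -0.0784, 0.2322]
tool_rot: [0.044, -0.052, 0.998, 0.003]
force: [1.3, 0.8, -0.9]
finger_gap: 0.527
grasp_force: 61.7
```

```bash
python3 - <<'E'
from h import *
st();plan([.46,-.25,.2],down(.1+np.pi)); plan([.46,-.25,.0575],down(.1+np.pi))
E
```

```text
t 17.75 [ 0.4718 -0.0784  0.2322] F [ 1.32  0.82 -0.9 ] gap 0.5273748774656974 gf 61.66565537452698 q [ 0.12  0.2  -0.04  2.04 -0.01  0.82  1.76] z [ 0.087  0.011 -0.996] y [-0.104  0.995  0.002] rel boss n,x,y [0.1843, -0.0732, -0.3417]
dpos [-0.197 -2.86  -0.536] rot [-0.079  0.627 -0.029]
dpos [-0.197 -2.86  -2.911] rot [-0.079  0.627 -0.029]
```

step_arm(
  delta_pos=[
    [-0.05,-0.8,-0.1],
    [-0.1,-1.6,-0.2],
    [-0.15,-2.3,-0.4],
    [-0.2,-2.75,-0.5],
    [-0.2,-2.86,-0.6],
    [-0.2,-2.86,-1.0],
    [-0.2,-2.86,-1.4],
    [-0.2,-2.86,-1.8],
    [-0.2,-2.86,-2.2],
    [-0.2,-2.86,-2.5],
  ],
  rotation=[
    [0,0.15,0],
    [-0.04,0.3,0],
    [-0.06,0.45,0],
    [-0.08,0.63,-0.03],
    [-0.08,0.63,-0.03],
    [-0.08,0.63,-0.03],
    [-0.08,0.63,-0.03],
    [-0.08,0.63,-0.03],
    [-0.08,0.63,-0.03],
    [-0.08,0.63,-0.03],
  ],
  fingers=[1,1,1,1,1,1,1,1,1,1],
)

```text
t: 19.0
tool_pos: [0.4595, -0.2462, 0.0805]
tool_rot: [0.0, -0.051, 0.999, 0.0]
force: [0.2, 0.1, -1.3]
finger_gap: 0.525
grasp_force: 61.7
```

```bash
python3 - <<'E'
from h import *
st();plan([.46,-.25,.0575],down(.1+np.pi))
c=grab('scene','s2.png');cv2.imwrite('pics/s2.png',cv2.resize(cv2.imread('pics/s2.png')[130:280,330:490],None,fx=3.7,fy=3.7,interpolation=cv2.INTER_CUBIC))
E
```

```text
t 19.0 [ 0.4595 -0.2462  0.0805] F [ 0.17  0.11 -1.3 ] gap 0.5250670937472989 gf 61.6992723941803 q [ 0.37  0.54  0.05  1.98 -0.05  0.61  2.12] z [ 0.001  0.    -1.   ] y [-0.102  0.995  0.   ] rel boss n,x,y [0.08, -0.1887, -0.5063]
dpos [ 0.008 -0.064 -0.383] rot [-0.001  0.006 -0.016]
```

View pics/s2.png

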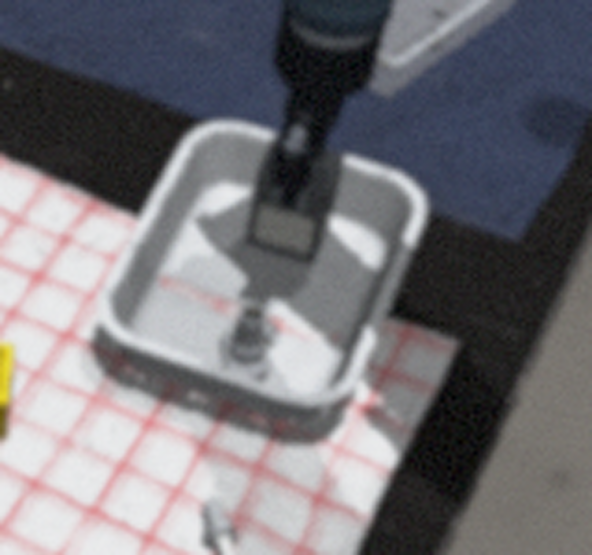

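The cartridge hangs upright over the free floor, with its foot at about (285,250) in the crop and the casting clear at (248,340). I'll lower it gently.

step_arm(
  delta_pos=[
    [0,0,-0.06],
    [0,0,-0.12],
    [0,0,-0.18],
    [0,0,-0.24],
    [0,0,-0.28],
    [0,0,-0.31],
    [0,0,-0.33],
    [0,0,-0.34],
    [0,0,-0.35],
    [0,0,-0.35],
  ],
  rotation=[
    [0,0,0],
    [0,0,0],
    [0,0,0],
    [0,0,0],
    [0,0,0],
    [0,0,0],
    [0,0,0],
    [0,0,0],
    [0,0,0],
    [0,0,0],
  ],
  fingers=[1,1,1,1,1,1,1,1,1,1],
)

```text
t: 20.3
tool_pos: [0.4595, -0.2477, 0.0607]
tool_rot: [0.001, -0.05, 0.999, -0.0]
force: [0.3, -0.2, -0.6]
finger_gap: 0.529
grasp_force: 61.7
```

step_arm(
  delta_pos=[
    [0,0,-0.015],
    [0,0,-0.015],
    [0,0,-0.03],
    [0,0,-0.03],
    [0,0,-0.04],
    [0,0,-0.04],
    [0,0,-0.05],
    [0,0,-0.05],
    [0,0,-0.05],
    [0,0,-0.05],
  ],
  rotation=[
    [0,0,0],
    [0,0,0],
    [0,0,0],
    [0,0,0],
    [0,0,0],
    [0,0,0],
    [0,0,0],
    [0,0,0],
    [0,0,0],
    [0,0,0],
  ],
  fingers=[1,1,1,1,1,1,1,1,1,1],
)

```text
t: 21.55
tool_pos: [0.4595, -0.2477, 0.0577]
tool_rot: [0.001, -0.05, 0.999, -0.0]
force: [0.2, -0.9, -1.2]
finger_gap: 0.527
grasp_force: 61.7
```

step_arm(
  delta_pos=[
    [0,0,-0.01],
    [0,0,-0.01],
    [0,0,-0.02],
    [0,0,-0.02],
    [0,0,-0.025],
    [0,0,-0.025],
    [0,0,-0.03],
    [0,0,-0.03],
    [0,0,-0.03],
    [0,0,-0.03],
  ],
  rotation=[
    [0,0,0],
    [0,0,0],
    [0,0,0],
    [0,0,0],
    [0,0,0],
    [0,0,0],
    [0,0,0],
    [0,0,0],
    [0,0,0],
    [0,0,0],
  ],
  fingers=[1,1,1,1,1,1,1,1,1,1],
)

```text
t: 22.8
tool_pos: [0.4598, -0.2479, 0.0571]
tool_rot: [0.001, -0.05, 0.999, -0.0]
force: [-3.2, 2.0, 15.1]
finger_gap: 0.532
grasp_force: 63.7
```

It touches the floor with 15 N. I'll ease up slightly, release, then lift straight up.

step_arm(
  delta_pos=[
    [0,0,0.012],
    [0,0,0.015],
    [0,0,0.015],
    [0,0,0.015],
    [0,0,0.015],
    [0,0,0.015],
    [0,0,0.015],
    [0,0,0.015],
    [0,0,0.015],
    [0,0,0.015],
  ],
  rotation=[
    [0,0,0],
    [0,0,0],
    [0,0,0],
    [0,0,0],
    [0,0,0],
    [0,0,0],
    [0,0,0],
    [0,0,0],
    [0,0,0],
    [0,0,0],
  ],
  fingers=[1,1,0,-0.1,-0.2,-0.4,-0.6,-1,-1,-1],
)

```text
t: 24.05
tool_pos: [0.4595, -0.2477, 0.0568]
tool_rot: [0.001, -0.05, 0.999, -0.0]
force: [-0.4, -0.0, -0.4]
finger_gap: 1.004
grasp_force: 0.0
```

step_arm(
  delta_pos=[
    [0,0,0],
    [0,0,0.2],
    [0,0,0.5],
    [0,0,0.9],
    [0,0,1.4],
    [0,0,2.0],
    [0,0,2.5],
    [0,0,2.5],
    [0,0,2.5],
    [0,0,2.5],
  ],
  rotation=[
    [0,0,0],
    [0,0,0],
    [0,0,0],
    [0,0,0],
    [0,0,0],
    [0,0,0],
    [0,0,0],
    [0,0,0],
    [0,0,0],
    [0,0,0],
  ],
  fingers=[-1,-1,-1,-1,-1,-1,-1,-1,-1,-1],
)

```text
t: 25.3
tool_pos: [0.4589, -0.2474, 0.2061]
tool_rot: [-0.0, -0.05, 0.999, -0.0]
force: [-0.1, 0.2, -0.1]
finger_gap: 0.999
grasp_force: 0.0
```

```bash
python3 - <<'E'
from h import *
st()
c=grab('scene','s3.png');cv2.imwrite('pics/s3.png',cv2.resize(cv2.imread('pics/s3.png')[130:330,200:490],None,fx=2.7,fy=2.7,interpolation=cv2.INTER_CUBIC))
E
```

```text
t 25.3 [ 0.4589 -0.2474  0.2061] F [-0.07  0.19 -0.13] gap 0.9992737215373728 gf 0.0 q [ 0.35  0.35  0.07  1.91 -0.03  0.89  2.11] z [-0. -0. -1.] y [-0.1    0.995 -0.   ] rel boss n,x,y [0.1833, -0.1173, -0.5074]
```

View pics/s3.png

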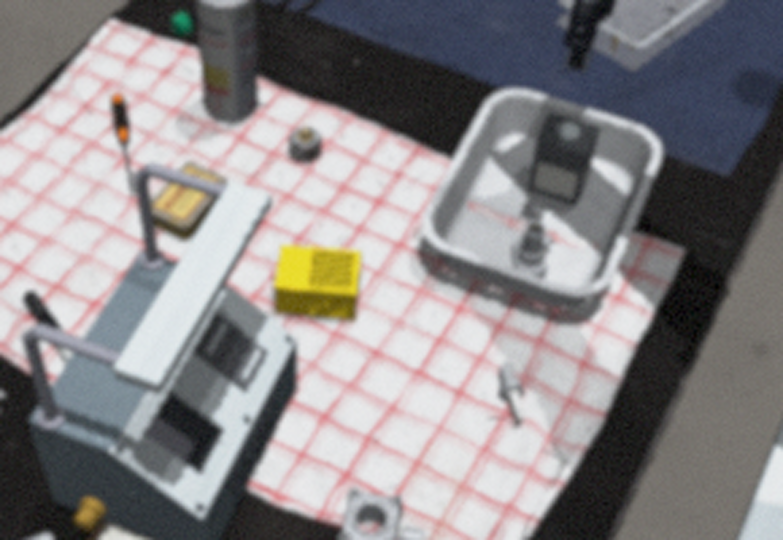

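The cartridge stands upright in the pan at (562,158), clear of the casting at (530,245). The rib cartridge is still latched at (230,345), and the gripper is clear.

```bash
python3 -c "from bench import r; print(r.job_done())"
```

```text
the job is handed in; nothing more can be done
None
```

The boss cartridge was tripped, drawn out and set upright on the pan floor; the last camera view shows the rib cartridge still latched and the casting and other things in place, and the job is handed in, though the system returned no verdict.

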